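# Load a row of jars into the sprung display rack

## Task

Stand the wooden block squarely behind the row of four little glass jars and with it slide the whole row along the table, straight and closed up, into the rack until the sprung cork plate at the far end gives and the push you feel is about 12 N; do not squeeze the glass any harder, do not tip or lift the jars or let the row break out of line. Then let go, leaving the block in the rack, upright and up against the row, with the row still resting on the plate, and leave the flask, the glue bottle and the steel pot where they are.

Things in the scene. Friction and masses are not known exactly. Their poses are not given: they have to be found in the camera images.
- rack: Fixed bottomless wooden rack; jars slide on the table itself. Origin at table height, mid-width, where the parallel rails begin; x points into the rack along the rails, y across, z up. Rails 20 mm high, 9 mm thick, 42 mm apart inside, x = 0 to 300 mm; the mouth flares to 72 mm wide at x = -40 mm. A clamped stop between the rails (63 mm high, clamp bar 66 mm wide) carries the sprung plate.
- plate_nearest (a point): Fixed point of the rack on its centre line at x = 185 mm, 20 mm up: the nearest the cork face can stand. Plate 36 mm wide, 40 mm high. The stop is clamped elsewhere each time, so the face stands 0 to 35 mm deeper than this point; it is not measured, feel for it. Pressed along x it gives 1 mm per 1.8 N, up to 10 mm, then is hard; let go, it creeps back (damped) till friction holds the row.
- jar1_mid (a point): Square glass jar, 36 x 36 mm, straight glass sides 52 mm high, round metal cap to 67 mm, about 70 g. Point: centre of the glass part, 26 mm above the table; z up, sides along x and y. Front of the row, nearest the rack: the one that meets the plate. The jars wait before the mouth, roughly in line with the rack, a few mm apart and a few mm and degrees out of line; each slides with about 0.3 to 1 N.
- jar2_mid (a point): Jar like jar 1; same point. Second in the row.
- jar3_mid (a point): Jar like jar 1; same point. Third in the row.
- jar4_mid (a point): Jar like jar 1; same point. Last of the row, farthest from the rack; the block goes behind it.
- block_mid (a point): Loose dark wooden block standing on the table beside the row, 26 mm thick (its x), 36 mm wide (its y), 62 mm high (z), about 60 g. Point: its centre, 31 mm above its underside. The 36 mm wide faces push: its thickness goes along the row. Held across the 36 mm width, 45 mm above the table, the fingers clear rails and jars.
- flask: Bystander: conical glass flask, 76 mm across the foot, 115 mm high; origin at the centre of its underside.
- glue: Bystander: white plastic bottle, 56 mm across, 130 mm high; origin at the centre of its underside.
- pot: Bystander: steel pot, 90 mm across, 75 mm high; origin at the centre of its underside.
There are look-alikes about, which are no part of the job. Of the things shaped like the part that bears block_mid, the dark wooden one is meant.

How it is judged:
On the way, in this order (a step that is already met when the one before it is completed fails the run):
1. the block stands square behind the last jar (horizontal distance between jar4_mid and block_mid below 0.042 m and angle between the x axis of block_mid and the x axis of rack, either way round below 0.2 rad and height (world z) of block_mid below 0.037 m and x of block_mid in the frame of rack below -0.1 m), for 0.1 s.
2. pushed by the block, the row presses on the sprung plate with more than 5 N (contact force between jar1 and rack above 5 N and x of jar1_mid in the frame of rack above 0.15 m and contact force between block and jar4 above 4 N), for 0.3 s.
At the end, for the whole second after the job is handed in: All jars upright on the table between the rails, within 7 mm and 0.12 rad of the rack's line, centres under 38.5 mm apart, jar 1 resting on the plate (over 0.3 N); block upright in the rack, square within 0.12 rad, within 8 mm of its line, within 2.5 mm of jar 4; all at rest, released (y of jar1_mid in the frame of rack between -0.007 and 0.007 m and angle between the x axis of each of jar1_mid, jar2_mid, jar3_mid, jar4_mid, block_mid and the x axis of rack, either way round below 0.12 rad and angle between each of jar1_mid, jar2_mid, jar3_mid, jar4_mid, block_mid's own z axis and vertical below 0.08 rad and linear speed of each of jar1, jar2, jar3, jar4, block below 0.01 m/s and height (world z) of each of jar1_mid, jar2_mid, jar3_mid, jar4_mid below 0.032 m and y of jar2_mid in the frame of rack between -0.007 and 0.007 m and y of jar3_mid in the frame of rack between -0.007 and 0.007 m and y of jar4_mid in the frame of rack between -0.007 and 0.007 m and horizontal distance between jar1_mid and jar2_mid below 0.0385 m and horizontal distance between jar2_mid and jar3_mid below 0.0385 m and horizontal distance between jar3_mid and jar4_mid below 0.0385 m and horizontal distance between jar4_mid and block_mid below 0.0335 m and x of jar4_mid in the frame of rack above 0.03 m and x of block_mid in the frame of rack above 0 m and y of block_mid in the frame of rack between -0.008 and 0.008 m and height (world z) of block_mid below 0.037 m and x of jar1_mid in the frame of rack above 0.15 m and contact force between jar1 and rack above 0.3 N); the robot touches nothing.
It fails at once if the glass is squeezed: the row pressed on the plate with more than 17 N, or the block on the row with more than 20 N ((contact force between jar1 and rack above 17 N and x of jar1_mid in the frame of rack above 0.15 m) or contact force between block and jar4 above 20 N).
It fails at once if the row buckles: a jar leaves the line by more than 20 mm or turns more than 0.4 rad (y of any of jar1_mid, jar2_mid, jar3_mid, jar4_mid in the frame of rack above 0.02 m or y of any of jar1_mid, jar2_mid, jar3_mid, jar4_mid in the frame of rack below -0.02 m or angle between the x axis of any of jar1_mid, jar2_mid, jar3_mid, jar4_mid and the x axis of rack, either way round above 0.4 rad).
It fails at once if a jar is tipped by more than 0.3 rad or lifted more than 10 mm (angle between any of jar1_mid, jar2_mid, jar3_mid, jar4_mid's own z axis and vertical above 0.3 rad or height (world z) of any of jar1_mid, jar2_mid, jar3_mid, jar4_mid above 0.036 m).
It fails at once if a bystander is moved more than 15 mm (distance of any of flask, glue, pot from where it was at the start of the episode above 0.015 m).
It also fails if it takes over 64 s, if anything falls off the work surface, if the arm or the gripper's body presses on something with over 40 N, if the wrist force passes 120 N, or if a joint passes its speed limit or range.

## Robot

A 6-joint arm with a two-finger parallel gripper is mounted at the origin on the work surface. World frame = base frame: x ahead of the robot, y to its left, z up, the work surface at z = 0. Lengths are in m, angles in rad, forces in N, time in s.
With the tool pointing down it reaches from about 0.3 to 0.775 m from the base axis. Payload 14.6 kg.
Tool frame: the origin (TCP) lies on the centre line of the jaws, within the pads' length; the fingertips stand 19 mm ahead of it and the grasp point (between the pads) is the TCP; z points along the fingers, x is the direction in which the jaws open and shut, and the axes are right-handed (so a half turn about z gives the same grasp; the last joint's range is limited). The gripper opens to 94 mm and grips with 3 to 60 N. Pads are 16 mm wide; open, the fingers measure 119 mm over their backs; the gripper's body (75 mm by 177 mm) begins 78 mm behind the grasp point.
Start: joints at [-0.067, 0.3, 1.521, -0, 1.321, -0.067], TCP at [0.55, -0, 0.224] pointing down, gripper open.
Joint ranges: [-3.03, 3.03], [-0.79, 2.21], [0.23, 2.52], [-1.04, 4.18], [0, 3.07], [-2.55, 2.55]. Speed limits (rad/s): [2.22, 2.22, 2.57, 3.14, 3.14, 3.14].

## Interface

Orientations are given as [roll, pitch, yaw] about the fixed x, y, z axes, in that order (R = Rz(yaw) Ry(pitch) Rx(roll)).
In Python, from station import ctrl, imaging gives the robot as it stands.
- The arm moves only by the shell command python3 -m handwheel 'ROWS' [OPENING] [FORCE]. ROWS is JSON, a list that holds one entry, the list of rows, each a list of 4 numbers: the shift along the tool's x, y, z in m, then the turn about the tool's z in rad. A call has 1 to 10 rows; each row shifts and turns the pose as measured when the row begins, along the tool's axes as they then stand; what a row does not reach is not made up. A row lasts 1/10 s, in which the tool goes at most 50 mm and 8.59 degrees, less where a joint would pass 70% of its speed; a pose out of reach is approached as far as the arm can. A call is refused whole if a number of a shift passes 0.05 or a number of a turn 0.15, either way. A call with a gripper value outside its range is refused whole. OPENING is the finger opening in m, from 0 to 0.094, set as the call begins (- or left out, the last holds). The fingers move at their own pace and stop on an object; FORCE is the grip in N (left out, the last holds). Time passes only in rows, so rows that do not move let the fingers close. It gives the time, the measured TCP pose, the force and the opening at its end, in the units of the state.
- ctrl.get_obs(): the state, without advancing time (a new reading comes with each control period).
- imaging.camera(name): name is "scene" or "side" or "wrist"; returns the picture (400x640x3 uint8, red, green, blue); there is no depth.
- imaging.camera_model(name): a dict with "camera_matrix" (3x3 intrinsics, pixels), "k1" (the pictures are not rectified: a ray, as slopes to the right and down, at radius r is drawn at 1 + k1 r^2 times it, then the intrinsics apply), "position" and "attitude" of the camera in the world. Camera axes: x right, y up, looking along -z (the intrinsics and any distortion apply to the point x, -y, -z); pixel columns grow to the right and rows downward; lengths in m; the calibration is good to about 2 mm. A picture is of the moment at which its call begins: read the wrist's pose just before it. camera_model takes no time and is no camera call; for the wrist camera it gives the pose at the moment of the call.
- ctrl.hand_in(): hands the job in, once; it reports no verdict.
The state is a dict: "time_s": time; "qpos": joint angles; "joint_vel": joint speeds; "tau": joint torques, N m; "ee_pos": TCP position; "eef_rot": TCP orientation; "force": force on the tool from outside, world axes, zero at the start; "moment": the same for the moment, N m; "grip_width": finger opening in m.
Only numpy, scipy, OpenCV 4.12 (cv2) and the standard library are available. Lean on these libraries where they do the work, as an engineer would, in place of code of your own. Each camera call takes 0.05 s, during which the arm holds its last target. There are 200 camera calls.

## Working session

There is one attempt and no reset: what is moved stays moved. The work goes in short steps, Python scripts to look and compute and a shell command to move; the robot and the scene stay as the last step left them, time stands still between calls to the robot, and variables do not carry over. Pictures are saved under pics/ and viewed, about 8 in all and at most 12, crops included, and the job is handed in when it is done.

```bash
mkdir -p pics; ls; python3 - <<'E'
from station import ctrl, imaging
import cv2
print(ctrl.get_obs())
for n in("scene","side"):
    m=imaging.camera_model(n);print(n,m)
    cv2.imwrite(f"pics/{n}0.png",imaging.camera(n)[:,:,::-1])
print(imaging.camera_model("wrist"))
cv2.imwrite("pics/wrist0.png",imaging.camera("wrist")[:,:,::-1])
E
```

```text
pics
{'time_s': 0.0, 'qpos': array([-6.65728734e-02,  3.00453677e-01,  1.52154937e+00, -1.39215743e-06,
        1.32069559e+00, -6.66226929e-02]), 'joint_vel': array([ 0.00064316, -0.00033991, -0.0008487 ,  0.00071483,  0.00081257,
       -0.00064374]), 'tau': array([-1.53750298e-03, -5.31805658e+01, -3.52735734e+01,  7.07558286e-02,
        2.43994006e-02, -4.79655944e-05]), 'ee_pos': array([5.49772583e-01, 2.68082700e-05, 2.23909290e-01]), 'eef_rot': array([-3.14152037e+00,  1.10361824e-03,  5.02047287e-05]), 'force': array([-0.58110653, -0.17027398,  0.62130381]), 'moment': array([-0.0861046 ,  0.00879997, -0.02915616]), 'grip_width': 0.09424360653998934}
scene {'camera_matrix': array([[415.44887876,   0.        , 320.09820825],
       [  0.        , 415.44887876, 202.0202649 ],
       [  0.        ,   0.        ,   1.        ]]), 'k1': -0.06573644531959762, 'position': array([1.11343768, 0.27706538, 0.46298732]), 'attitude': array([0.9705774 , 0.01411839, 2.00570615])}
side {'camera_matrix': array([[496.09446906,   0.        , 319.59997623],
       [  0.        , 496.09446906, 193.02388401],
       [  0.        ,   0.        ,   1.        ]]), 'k1': -0.13188505124017255, 'position': array([ 0.30206576, -0.51493903,  0.73180198]), 'attitude': array([ 0.73328774, -0.01690659, -0.45724968])}
{'camera_matrix': array([[313.45773824,   0.        , 317.64713217],
       [  0.        , 313.45773824, 199.33379923],
       [  0.        ,   0.        ,   1.        ]]), 'k1': 0.01731748280054136, 'position': array([0.55017825, 0.07843129, 0.38444467]), 'attitude': array([-0.27056599,  0.00102595,  0.00157654])}
```

View pics/scene0.png

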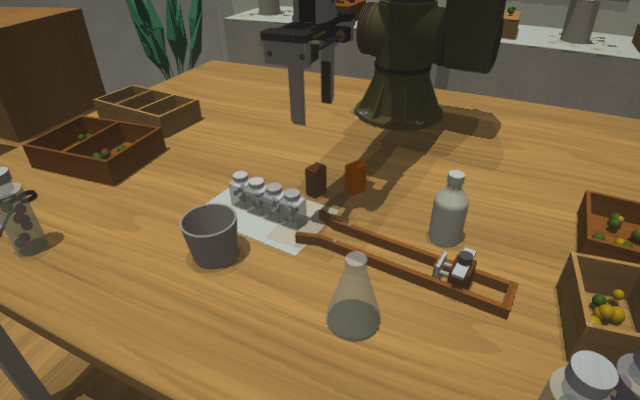

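View pics/side0.png

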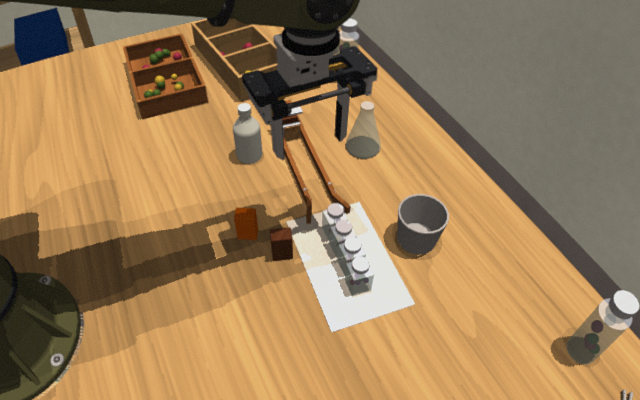

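View pics/wrist0.png

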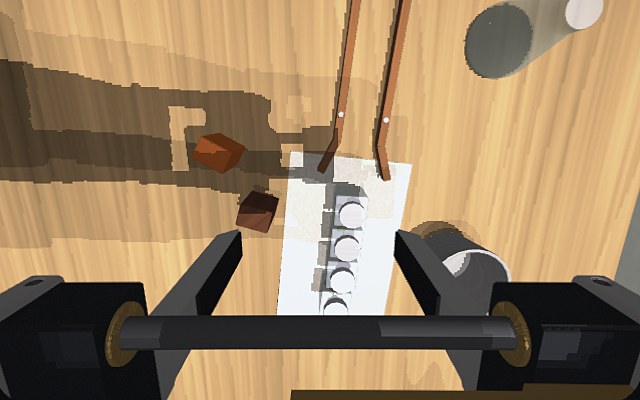

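```bash
cat > h.py <<'E'
import numpy as np,cv2
from scipy.spatial.transform import Rotation as R
def ray(m,px):
    K=m["camera_matrix"]; d=(np.array(px,float)-[K[0,2],K[1,2]])/[K[0,0],K[1,1]]
    u=d.copy()
    for _ in range(20): u=d/(1+m["k1"]*(u@u))
    v=R.from_euler("xyz",m["attitude"]).as_matrix()@[u[0],-u[1],-1]
    return np.array(m["position"]),v
def onz(m,px,z):
    p,v=ray(m,px); return p+v*(z-p[2])/v[2]
def pix(m,P):
    c=R.from_euler("xyz",m["attitude"]).as_matrix().T@(np.array(P)-m["position"])
    u=np.array([c[0],-c[1]])/-c[2]; u=u*(1+m["k1"]*(u@u)); K=m["camera_matrix"]
    return u*[K[0,0],K[1,1]]+[K[0,2],K[1,2]]
E
python3 - <<'E'
import cv2
w=cv2.imread("pics/wrist0.png")[80:330,180:440]; s=cv2.imread("pics/side0.png")[70:310,220:400]
a=cv2.resize(w,None,fx=1.6*1,fy=1.6,interpolation=cv2.INTER_CUBIC);b=cv2.resize(s,None,fx=2,fy=2,interpolation=cv2.INTER_CUBIC)
import numpy as np
c=np.zeros((480,776,3),np.uint8);c[:400,:416]=a;c[:480,416:776]=b
cv2.imwrite("pics/c1.png",c)
from station import imaging
from h import *
m=imaging.camera_model("wrist")
for p in [(341,114),(386,120)]:
    print(p,onz(m,p,.02))
im=cv2.imread("pics/wrist0.png")
# caps: bright circles
g=cv2.cvtColor(im,cv2.COLOR_BGR2GRAY)
c=cv2.HoughCircles(cv2.GaussianBlur(g,(3,3),0)[180:320,300:400],cv2.HOUGH_GRADIENT,1,20,param1=80,param2=12,minRadius=10,maxRadius=16)
for x in c[0]: print(x+[300,180,0],onz(m,x[:2]+[300,180],.067))
E
```

```text
(341, 114) [0.57604497 0.07660087 0.02      ]
(386, 120) [0.62681234 0.07011413 0.02      ]
[346.5        247.5         13.10000038] [ 0.5817988  -0.06443371  0.067     ]
[341.5        279.5         13.10000038] [ 0.57715214 -0.10359467  0.067     ]
[352.5        215.5         12.10000038] [ 0.58723676 -0.02746146  0.067     ]
[335.5 308.5  12. ] [ 0.57098341 -0.14111032  0.067     ]
```

View pics/c1.png

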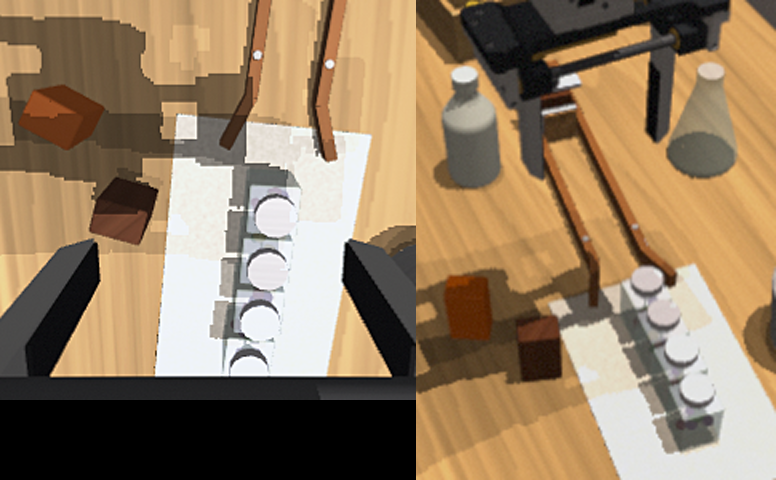

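```bash
python3 - <<'E'
import cv2,numpy as np
from station import imaging
from h import *
m=imaging.camera_model("wrist");s=imaging.camera_model("side");sc=imaging.camera_model("scene")
for n,p in dict(bendL=(336.5,141),bendR=(380,146),tipL=(322,171),tipR=(386,180)).items(): print(n,onz(m,p,.02))
print("glue cap side",onz(s,(244,108),.13),"foot",onz(s,(248,160),0), "flask foot",onz(s,(363,147),0),"pot rim", onz(s,(422,214),.075))
print("glue scene",onz(sc,(456,178),.13),"flask top",onz(sc,(356,260),.115),"pot",onz(sc,(210,222),.075))
a=cv2.resize(cv2.imread("pics/wrist0.png")[180:240,225:285],None,fx=6.6,fy=6.6,interpolation=cv2.INTER_CUBIC)
b=cv2.resize(cv2.imread("pics/side0.png")[215:275,255:315],None,fx=6.6,fy=6.6,interpolation=cv2.INTER_CUBIC)
cv2.imwrite("pics/c2.png",cv2.convertScaleAbs(np.hstack([a,b]),alpha=2))
E
```

```text
bendL [0.5715436  0.04678157 0.02      ]
bendR [0.62169596 0.04115082 0.02      ]
tipL [0.55510188 0.0119402  0.02      ]
tipR [0.63101062 0.00124719 0.02      ]
glue cap side [0.51599616 0.22894064 0.13      ] foot [0.50895457 0.22017836 0.        ] flask foot [0.74919105 0.15176748 0.        ] pot rim [ 0.71225452 -0.10880471  0.075     ]
glue scene [0.52968157 0.23278842 0.13      ] flask top [0.75122523 0.15213005 0.115     ] pot [ 0.7209475  -0.10092975  0.075     ]
```

View pics/c2.png

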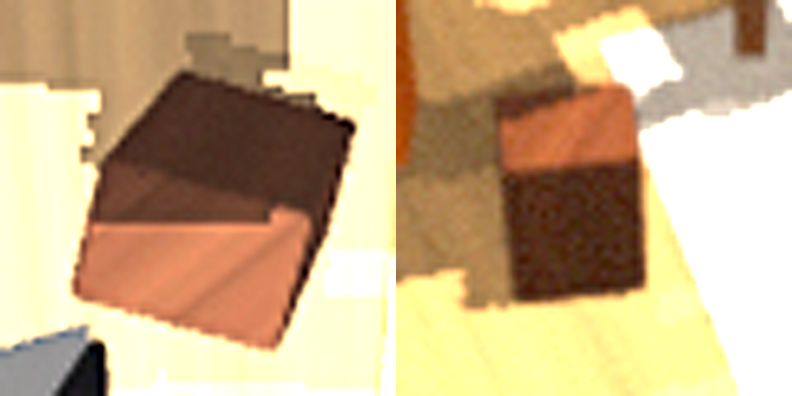

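```bash
python3 - <<'E'
import numpy as np
from station import imaging
from h import *
m=imaging.camera_model("wrist");s=imaging.camera_model("side")
for M,o,c in((m,(225,180),[(105,160),(318,218),(275,350),(75,293)]),(s,(255,215),[(104,98),(236,85),(244,160),(107,170)])):
    P=np.array([onz(M,np.array(p)/6.6+o,.062)[:2] for p in c])
    print(P.round(4).tolist(),P.mean(0)); e=P-np.roll(P,-1,0); print(np.linalg.norm(e,axis=1),np.arctan2(e[:,1],e[:,0]))
E
```

```text
[[0.4678, -0.0166], [0.502, -0.0265], [0.494, -0.0496], [0.4614, -0.0396]] [ 0.48132965 -0.03306833]
[0.03558216 0.02446406 0.03411346 0.02379877] [ 2.86143681  1.23793644 -0.29868467 -1.84314499]
[[0.4662, -0.0186], [0.4987, -0.0293], [0.4907, -0.0522], [0.458, -0.0403]] [ 0.4783947  -0.03509881]
[0.03423626 0.0242984  0.03480655 0.02313711] [ 2.82390738  1.23519435 -0.35154742 -1.93109561]
```

```bash
python3 -m handwheel '[[[0,0,0,0.1],[0,0,0,0.1],[0,0,0,0.1],[-0.028,0.026,0.02,0],[-0.028,0.026,0.02,0],[0,0,0.03,0],[0,0,0,0]]]' 0.07 25
python3 - <<'E'
from station import ctrl,imaging
import cv2
from h import *
o=ctrl.get_obs();print(o["ee_pos"],o["eef_rot"])
m=imaging.camera_model("wrist");im=imaging.camera("wrist")[:,:,::-1]
cv2.imwrite("pics/w1.png",im)
E
```

```text
time_s: 0.85
ee_pos: [0.4776, -0.0331, 0.1511]
eef_rot: [3.141, 0.002, -0.312]
force: [0.2, -0.2, 0.2]
grip_width: 0.0699
[ 0.4775737  -0.03312132  0.15108741] [ 3.14112885e+00  2.13045800e-03 -3.12323979e-01]
```

View pics/w1.png

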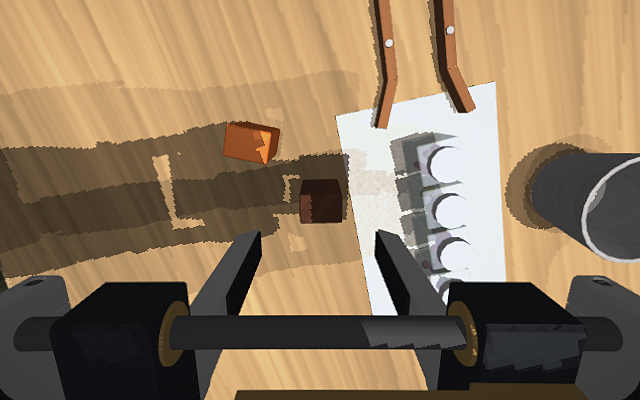

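```bash
python3 - <<'E'
from station import imaging
from h import *
m=imaging.camera_model("wrist")
print(pix(m,(.48,-.034,.062)))
for p in((300,222),(342,222),(302,192),(341,192)): print(p,onz(m,p,.062))
E
```

```text
[319.19174317 209.68451407]
(300, 222) [ 0.46112723 -0.03945923  0.062     ]
(342, 222) [ 0.49512726 -0.05037144  0.062     ]
(302, 192) [ 0.47111432 -0.01504335  0.062     ]
(341, 192) [ 0.50185547 -0.02490983  0.062     ]
```

```bash
python3 -m handwheel '[[[0.004,0.001,0.03,0],[0,0,0.03,0],[0,0,0.03,0],[0,0,0.015,0],[0,0,0,0]]]' && python3 -m handwheel '[[[0,0,0,0],[0,0,0,0],[0,0,0,0],[0,0,0,0],[0,0,0,0]]]' 0.02 25
```

```text
time_s: 1.4
ee_pos: [0.4896, -0.0352, 0.0526]
eef_rot: [-3.14, -0.011, -0.31]
force: [0.3, 0.1, 0.3]
grip_width: 0.0702
time_s: 1.9
ee_pos: [0.4929, -0.0351, 0.0579]
eef_rot: [-3.139, -0.018, -0.309]
force: [0.2, 0.3, -1.0]
grip_width: 0.0366
```

```bash
python3 -m handwheel '[[[0,0,0,0],[0,0,0,0],[0,0,0,0],[0,0,0,0],[0,0,0,0]]]' 0.02 25; python3 -c "
from station import ctrl
print(ctrl.get_obs())"
```

```text
time_s: 2.4
ee_pos: [0.4929, -0.0352, 0.0581]
eef_rot: [-3.139, -0.018, -0.309]
force: [0.1, 0.5, 0.3]
grip_width: 0.0367
{'time_s': 2.4, 'qpos': array([-1.45407107e-01,  3.82037003e-01,  1.84390341e+00,  8.00911424e-06,
        8.96948820e-01,  1.64057821e-01]), 'joint_vel': array([ 5.92087478e-04,  8.76702552e-04,  1.35250966e-03, -1.70264250e-04,
       -2.80334251e-06,  7.65261347e-04]), 'tau': array([ 1.67635248e-03, -5.04380178e+01, -2.77659631e+01,  5.93625661e-02,
       -4.75905428e-02,  1.41061417e-03]), 'ee_pos': array([ 0.49288619, -0.03518662,  0.05814526]), 'eef_rot': array([-3.13853134, -0.01845122, -0.30949811]), 'force': array([0.06788177, 0.47200171, 0.26639679]), 'moment': array([ 0.00731944,  0.05919292, -0.02069798]), 'grip_width': 0.036714803195113284}
```

```bash
python3 -m handwheel '[[[0,0,0,0],[0,0,0,0],[0,0,0.004,0],[0,0,0.004,0],[0,0,0.004,0],[0,0,0,0],[0,0,0,0]]]' 0.056 25;python3 -m handwheel '[[[0,0,0.002,0],[0,0,0,0],[0,0,0,0],[0,0,0,0],[0,0,0,0]]]' 0.02 30
```

```text
time_s: 3.1
ee_pos: [0.493, -0.0352, 0.0447]
eef_rot: [-3.139, -0.018, -0.31]
force: [0.2, 0.4, -0.6]
grip_width: 0.0561
time_s: 3.6
ee_pos: [0.4931, -0.0352, 0.0428]
eef_rot: [-3.139, -0.018, -0.31]
force: [0.1, 0.5, -0.1]
grip_width: 0.0364
```

```bash
python3 -m handwheel '[[[0,0,-0.004,0],[0,0,-0.004,0],[0,0,0,-0.03],[0,0,0,-0.05],[0,0,0,-0.05],[0,0,0,-0.05],[0,0,0,0],[0,0,0,0]]]'; python3 -m handwheel '[[[0.001,0.006,0,0],[0.001,0.012,0,0],[0.002,0.016,0,0],[0.002,0.018,0,0],[0.002,0.018,0,0],[0.002,0.018,0,0],[0.002,0.016,0,0],[0.001,0.012,0,0],[0.001,0.006,0,0],[0,0,0,0]]]'
```

```text
time_s: 4.4
ee_pos: [0.4936, -0.0353, 0.0535]
eef_rot: [3.141, -0.021, -0.124]
force: [0.1, 0.2, -0.1]
grip_width: 0.036
time_s: 5.4
ee_pos: [0.4908, -0.1693, 0.0542]
eef_rot: [3.141, -0.021, -0.132]
force: [0.2, 0.4, -1.2]
grip_width: 0.036
```

```bash
python3 -m handwheel '[[[0.003,0.008,0,0],[0.003,0.011,0,0],[0.003,0.011,0,0],[0,0.006,0,0],[0,0,0,0]]]'; python3 -m handwheel '[[[0.005,0,0,0],[0.01,-0.001,0,0],[0.013,-0.001,0,0],[0.014,-0.001,0,0],[0.013,-0.001,0,0],[0.01,0,0,0],[0.005,0,0,0],[0,0,0,0],[0,0,0,0]]]'
python3 - <<'E'
from station import ctrl,imaging
import cv2
from h import *
im=imaging.camera("wrist")[:,:,::-1]
cv2.imwrite("pics/w2.png",im)
E
```

```text
time_s: 5.9
ee_pos: [0.4956, -0.2085, 0.0544]
eef_rot: [3.141, -0.021, -0.131]
force: [1.2, 0.1, -0.4]
grip_width: 0.0358
time_s: 6.8
ee_pos: [0.5721, -0.2114, 0.0557]
eef_rot: [3.141, -0.021, -0.128]
force: [-0.9, -0.2, -0.5]
grip_width: 0.0364
```

View pics/w2.png

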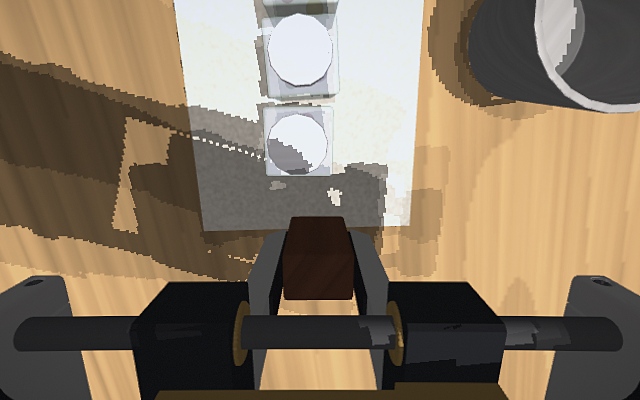

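```bash
python3 - <<'E'
from station import ctrl,imaging
import cv2
from h import *
m=imaging.camera_model("wrist")
u=np.array([.126,.992]);n=np.array([.992,-.126]);o=np.array([.5966,.0440])-0*u
for nm,p,z in(("jar4cap",(297,144),.067),("jar3cap",(300,50),.067),("j4 rear top glass L",(265,175),.052),("j4R",(332,175),.052),("blkfrontL",(287,256),.069),("blkfrontR",(351,256),.069),("bL",(283,299),.069),("bR",(353,299),.069)):
    P=onz(m,p,z)[:2]; print(nm,P, (P-o)@u,(P-o)@n)
P=ctrl.get_obs()["ee_pos"][:2];print("tcp",(P-o)@u,(P-o)@n)
E
```

```text
jar4cap [ 0.57060029 -0.14654069] -0.1922923304638053 -0.0017835887568983535
jar3cap [ 0.57772493 -0.10682226] -0.15199393834276068 0.0002795303730241686
j4 rear top glass L [ 0.55062396 -0.1617997 ] -0.20994628052558537 -0.019677465857127912
j4R [ 0.58587165 -0.16643904] -0.2101072997340877 0.01587279446655435
blkfrontL [ 0.5574824  -0.20180562] -0.24876798935103228 -0.00783315440540488
blkfrontR [ 0.59000147 -0.20629036] -0.24911945022162368 0.024990839378271526
bL [ 0.55159496 -0.22618263] -0.2736917992358952 -0.010601990225956448
bR [ 0.58857635 -0.23141839] -0.2742260217196398 0.026743254961635956
tcp -0.2563840321281728 0.007847565844614572
```

```bash
python3 -m handwheel '[[[-0.004,0,0,0],[-0.004,0,0,0],[0,0,0.004,0],[0,0,0.004,0],[0,0,0.003,0],[0,0,0.001,0],[0,0,0,0],[0,0,0,0]]]'; python3 -m handwheel '[[[0,-0.005,0,0],[0,-0.008,0,0],[0,-0.008,0,0],[0,-0.005,0,0],[0,-0.003,0,0],[0,-0.001,0,0],[0,0,0,0],[0,0,0,0]]]'
cat > st.py <<'E'
from station import ctrl
from h import *
u=np.array([.126,.992]);n=np.array([.992,-.126]);o=np.array([.5966,.0440])
s=ctrl.get_obs();P=s["ee_pos"][:2]
print("rack xy of tcp",((P-o)@u).round(4),((P-o)@n).round(4),"push",(-s["force"][:2]@u).round(2),s["eef_rot"],s["ee_pos"][2])
E
python3 st.py
```

```text
time_s: 7.65
ee_pos: [0.5628, -0.2104, 0.0428]
eef_rot: [3.141, -0.021, -0.129]
force: [-0.8, 0.5, -0.6]
grip_width: 0.0362
time_s: 8.45
ee_pos: [0.5673, -0.1773, 0.0429]
eef_rot: [3.141, -0.021, -0.128]
force: [0.3, 0.2, -0.9]
grip_width: 0.0361
rack xy of tcp -0.2232 -0.0012 push -0.23 [ 3.14126538 -0.02138146 -0.12820543] 0.042887683967362575
```

```bash
for i in 1; do python3 -m handwheel '[[[0,-0.002,0,0],[0,-0.003,0,0],[0,-0.003,0,0],[0,-0.003,0,0],[0,-0.003,0,0],[0,-0.003,0,0],[0,-0.003,0,0],[0,-0.003,0,0],[0,-0.003,0,0],[0,0,0,0]]]';python3 st.py; done
python3 - <<'E'
from station import ctrl,imaging
import cv2
cv2.imwrite("pics/w3.png",imaging.camera("wrist")[:,:,::-1])
E
```

```text
time_s: 9.45
ee_pos: [0.5708, -0.15, 0.0429]
eef_rot: [3.141, -0.022, -0.129]
force: [0.5, -0.5, -1.2]
grip_width: 0.0359
rack xy of tcp -0.1957 -0.0011 push 0.46 [ 3.14060057 -0.02159748 -0.12896851] 0.04290646686252901
```

View pics/w3.png

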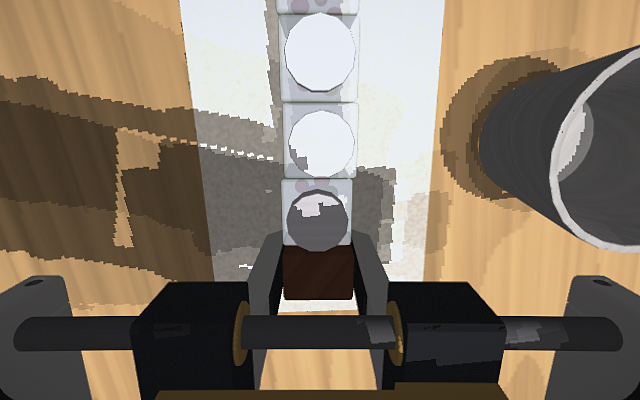

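```bash
python3 -m handwheel '[[[0,-0.003,0,0],[0,-0.005,0,0],[0,-0.005,0,0],[0,-0.005,0,0],[0,-0.005,0,0],[0,-0.005,0,0],[0,-0.005,0,0],[0,-0.005,0,0],[0,-0.005,0,0],[0,-0.003,0,0]]]';python3 st.py;  python3 -m handwheel '[[[0,-0.003,0,0],[0,-0.005,0,0],[0,-0.005,0,0],[0,-0.005,0,0],[0,-0.005,0,0],[0,-0.005,0,0],[0,-0.005,0,0],[0,-0.005,0,0],[0,-0.003,0,0],[0,0,0,0]]]';python3 st.py
python3 - <<'E'
from station import ctrl,imaging
import cv2
from h import *
m=imaging.camera_model("wrist");im=imaging.camera("wrist")[:,:,::-1]
cv2.imwrite("pics/w4.png",im)
E
```

```text
time_s: 10.5
ee_pos: [0.5772, -0.1008, 0.0429]
eef_rot: [3.14, -0.022, -0.129]
force: [0.8, -3.3, -0.0]
grip_width: 0.036
rack xy of tcp -0.146 -0.001 push 3.14 [ 3.14040735 -0.02160462 -0.129115  ] 0.042878894454550225
time_s: 11.5
ee_pos: [0.5829, -0.056, 0.0429]
eef_rot: [3.14, -0.022, -0.129]
force: [0.5, -1.7, -0.3]
grip_width: 0.0361
rack xy of tcp -0.1009 -0.0009 push 1.62 [ 3.14042743 -0.02154476 -0.12876488] 0.0428569506641194
```

View pics/w4.png

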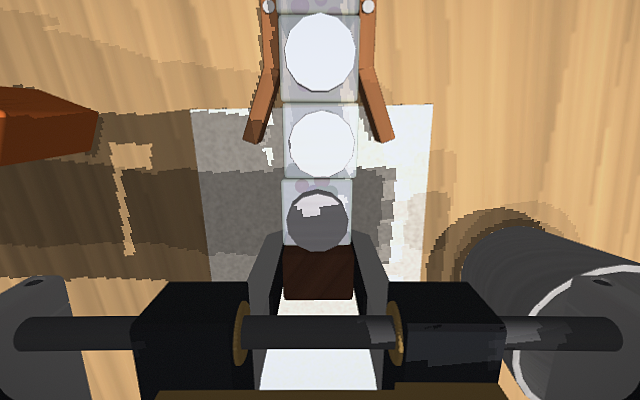

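```bash
python3 - <<'E'
from station import ctrl,imaging
from h import *
m=imaging.camera_model("wrist")
o=ctrl.get_obs();y=o["eef_rot"][2];P=o["ee_pos"][:2];tx=np.array([np.cos(y),np.sin(y)]);fw=np.array([-np.sin(y),np.cos(y)])
for n,p in(("tips",((254,140),(384,137))),("dots",((268,6),(368,6)))):
    q=[onz(m,a,.02)[:2]-P for a in p]; print(n,[(a@fw,a@tx) for a in q],sum(q)@tx/2)
E
```

```text
tips [(np.float64(0.06305482011731442), np.float64(-0.035843705928749546)), (np.float64(0.0647391460248208), np.float64(0.038940069052607724))] 0.0015481815619290873
dots [(np.float64(0.13072226418029356), np.float64(-0.02494344636534247)), (np.float64(0.13111845379912504), np.float64(0.026560669350432223))] 0.0008086114925448766
```

```bash
python3 -m handwheel '[[[0,-0.003,0,0],[0,-0.005,0,0],[0,-0.005,0,0],[0,-0.005,0,0],[0,-0.005,0,0],[0,-0.005,0,0],[0,-0.005,0,0],[0,-0.005,0,0],[0,-0.005,0,0],[0,-0.005,0,0]]]';python3 st.py;  python3 -m handwheel '[[[0,-0.005,0,0],[0,-0.005,0,0],[0,-0.005,0,0],[0,-0.005,0,0],[0,-0.005,0,0],[0,-0.003,0,0],[0,0,0,0]]]';python3 st.py
```

```text
time_s: 12.55
ee_pos: [0.5896, -0.0051, 0.0429]
eef_rot: [3.14, -0.022, -0.13]
force: [-1.2, -2.0, 1.0]
grip_width: 0.0358
rack xy of tcp -0.0496 -0.0008 push 2.18 [ 3.14020009 -0.02157816 -0.12962209] 0.042866962588936165
time_s: 13.25
ee_pos: [0.5936, 0.0258, 0.0429]
eef_rot: [3.14, -0.022, -0.129]
force: [-0.3, -1.4, -0.7]
grip_width: 0.0358
rack xy of tcp -0.0184 -0.0007 push 1.38 [ 3.14025832 -0.02171694 -0.12900135] 0.042888144129187275
```

```bash
python3 -m handwheel '[[[0,-0.003,0,0],[0,-0.005,0,0],[0,-0.005,0,0],[0,-0.005,0,0],[0,-0.005,0,0],[0,-0.005,0,0],[0,-0.005,0,0],[0,-0.004,0,0],[0,-0.002,0,0],[0,0,0,0]]]';python3 st.py;  python3 -m handwheel '[[[0,-0.002,0,0],[0,-0.002,0,0],[0,-0.002,0,0],[0,0,0,0]]]';python3 st.py
```

```text
time_s: 14.25
ee_pos: [0.5991, 0.068, 0.0429]
eef_rot: [3.14, -0.022, -0.129]
force: [1.1, -2.1, 1.6]
grip_width: 0.0359
rack xy of tcp 0.0241 -0.0006 push 1.9 [ 3.14016042 -0.02174136 -0.12898385] 0.042864685335394226
time_s: 14.65
ee_pos: [0.5999, 0.0741, 0.0429]
eef_rot: [3.14, -0.022, -0.13]
force: [0.5, -0.2, 0.9]
grip_width: 0.036
rack xy of tcp 0.0303 -0.0005 push 0.09 [ 3.14021564 -0.02167573 -0.1295184 ] 0.04286781690907815
```

```bash
python3 -m handwheel '[[[0,-0.002,0,0],[0,-0.002,0,0],[0,0,0,0]]]';python3 st.py;  python3 -m handwheel '[[[0,-0.002,0,0],[0,-0.001,0,0],[0,0,0,0]]]';python3 st.py
```

```text
time_s: 14.95
ee_pos: [0.6004, 0.0783, 0.0429]
eef_rot: [3.14, -0.022, -0.13]
force: [-0.3, -0.9, 0.2]
grip_width: 0.0358
rack xy of tcp 0.0345 -0.0005 push 0.97 [ 3.14024969 -0.02166826 -0.12966319] 0.04287384859112567
time_s: 15.25
ee_pos: [0.6009, 0.0815, 0.0429]
eef_rot: [3.14, -0.022, -0.13]
force: [0.8, -3.3, 1.6]
grip_width: 0.0361
rack xy of tcp 0.0378 -0.0005 push 3.2 [ 3.14013233 -0.02166011 -0.12961705] 0.042877474619929655
```

```bash
python3 -m handwheel '[[[0,-0.002,0,0],[0,-0.001,0,0],[0,0,0,0]]]';python3 st.py
```

```text
time_s: 15.55
ee_pos: [0.6013, 0.0845, 0.0429]
eef_rot: [3.14, -0.022, -0.13]
force: [-0.4, -3.2, 1.9]
grip_width: 0.0359
rack xy of tcp 0.0407 -0.0005 push 3.21 [ 3.13973917 -0.0215849  -0.12971468] 0.042865040778997825
```

```bash
python3 -m handwheel '[[[0,-0.002,0,0],[0,-0.001,0,0],[0,0,0,0]]]';python3 st.py
```

```text
time_s: 15.85
ee_pos: [0.6017, 0.0864, 0.0429]
eef_rot: [3.138, -0.022, -0.13]
force: [-0.7, -2.0, 1.6]
grip_width: 0.0358
rack xy of tcp 0.0427 -0.0003 push 2.05 [ 3.13806338 -0.02159195 -0.13007393] 0.04285898925352067
```

```bash
python3 -m handwheel '[[[0,-0.001,0,0],[0,-0.001,0,0],[0,0,0,0]]]';python3 st.py
```

```text
time_s: 16.15
ee_pos: [0.6019, 0.0871, 0.0429]
eef_rot: [3.136, -0.021, -0.13]
force: [-0.6, -2.5, 0.9]
grip_width: 0.0359
rack xy of tcp 0.0434 -0.0002 push 2.5 [ 3.13611031 -0.02118469 -0.13038787] 0.0428690191707807
```

```bash
python3 - <<'E'
from station import ctrl,imaging
import cv2
from h import *
for _ in range(5):
    o=ctrl.get_obs();print(o["force"].round(2),o["moment"].round(3),o["joint_vel"].round(4))
    im=imaging.camera("side")
print(o["qpos"].round(3),o["tau"].round(2))
s=imaging.camera("scene")[:,:,::-1]
cv2.imwrite("pics/s4.png",np.hstack([cv2.resize(im[50:250,200:400,::-1],(400,400)),cv2.resize(s[160:340,330:510],(400,400))]))
E
```

```text
[-0.56 -2.45  0.91] [-0.412  0.192  0.066] [-0.0048  0.0003  0.0009 -0.0035 -0.0005  0.0006]
[-1.4  -4.83  2.38] [-0.871  0.193  0.023] [ 0.0002  0.001  -0.     -0.0011 -0.0023 -0.0018]
[-0.41 -5.58  1.77] [-0.841  0.192  0.017] [-0.0006 -0.0008  0.0005  0.0007 -0.0007 -0.0004]
[-0.83 -5.09  2.02] [-0.889  0.236 -0.009] [ 0.0007 -0.0018  0.0014  0.0001 -0.0008  0.0004]
[-0.08 -5.91  2.52] [-0.847  0.211 -0.033] [ 0.0012 -0.0006  0.0019  0.0002 -0.0004 -0.0005]
[ 0.088  0.616  1.516 -0.012  0.99   0.224] [ 3.120e+00 -6.382e+01 -2.975e+01  1.070e+00 -4.000e-01  2.000e-02]
```

View pics/s4.png

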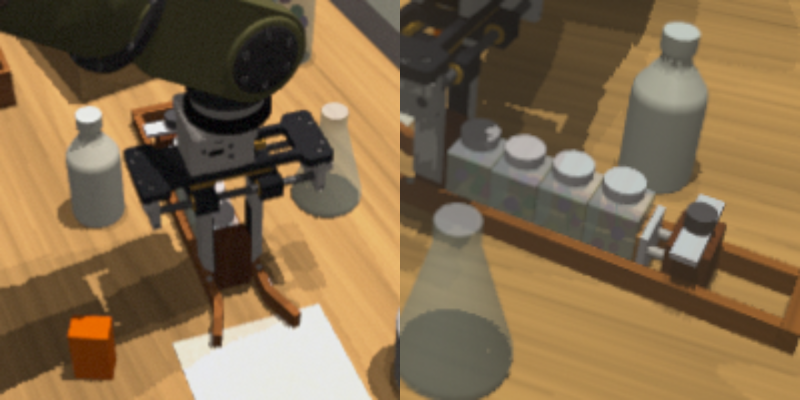

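```bash
cat > rd.py <<'E'
from station import ctrl,imaging
from h import *
u=np.array([.126,.992]);n=np.array([.992,-.126]);o=np.array([.5966,.0440]);F=[]
for _ in range(6):
    s=ctrl.get_obs();F.append(-s["force"][:2]@u);imaging.camera("side")
P=s["ee_pos"][:2]
print("push",np.round(F,1),"xy",((P-o)@u).round(4),((P-o)@n).round(4),s["eef_rot"].round(4),s["ee_pos"][2].round(4),s["time_s"])
E
python3 -m handwheel '[[[0,-0.002,0,0]]]'; python3 rd.py
```

```text
time_s: 16.55
ee_pos: [0.6022, 0.0883, 0.0429]
eef_rot: [3.135, -0.021, -0.13]
force: [-1.6, -12.6, 3.2]
grip_width: 0.0361
push [12.7 10.9  9.7  9.7  8.9  9.7] xy 0.0448 -0.0 [ 3.1352 -0.0213 -0.1304] 0.0429 16.8
```

```bash
python3 -m handwheel '[[[0,-0.0015,0,0]]]'; python3 rd.py
```

```text
time_s: 16.95
ee_pos: [0.6024, 0.0889, 0.043]
eef_rot: [3.134, -0.021, -0.131]
force: [-0.8, -12.9, 2.9]
grip_width: 0.0358
push [12.9 11.3 10.7 11.  11.1 11.1] xy 0.0454 0.0001 [ 3.1339 -0.0213 -0.1305] 0.043 17.2
```

```bash
python3 -m handwheel '[[[0,-0.0015,0,0]]]'; python3 rd.py
```

```text
time_s: 17.35
ee_pos: [0.6025, 0.0893, 0.043]
eef_rot: [3.132, -0.021, -0.131]
force: [-2.4, -13.2, 4.8]
grip_width: 0.036
push [13.4 12.2 12.1 12.2 12.5 12.4] xy 0.0458 0.0002 [ 3.1324 -0.021  -0.1308] 0.043 17.6
```

```bash
python3 -m handwheel '[[[0,0,0,0],[0,0,0,0]]]'; python3 rd.py;python3 -m handwheel '[[[0,0.0005,0,0],[0,0.0005,0,0]]]'; python3 rd.py
```

```text
time_s: 17.85
ee_pos: [0.6024, 0.0885, 0.043]
eef_rot: [3.131, -0.021, -0.131]
force: [-0.9, -5.1, 2.1]
grip_width: 0.036
push [5.2 7.2 7.7 7.1 6.6 7.2] xy 0.0449 0.0002 [ 3.1312 -0.0208 -0.1311] 0.043 18.1
time_s: 18.35
ee_pos: [0.6023, 0.0874, 0.043]
eef_rot: [3.131, -0.021, -0.131]
force: [-0.7, -3.6, 1.6]
grip_width: 0.0357
push [3.7 3.1 5.4 5.4 4.5 4.3] xy 0.0438 0.0002 [ 3.131  -0.0207 -0.1311] 0.043 18.6
```

```bash
python3 -m handwheel '[[[0,0.0005,0,0]]]'; python3 rd.py;python3 -m handwheel '[[[0,0.0005,0,0]]]'; python3 rd.py
```

```text
time_s: 18.75
ee_pos: [0.6022, 0.087, 0.043]
eef_rot: [3.131, -0.021, -0.131]
force: [0.1, -2.8, 1.2]
grip_width: 0.0358
push [2.7 3.4 3.2 3.4 4.1 3.8] xy 0.0433 0.0001 [ 3.1311 -0.0206 -0.131 ] 0.043 19.0
time_s: 19.15
ee_pos: [0.6022, 0.0866, 0.043]
eef_rot: [3.131, -0.021, -0.131]
force: [0.8, -1.7, 1.7]
grip_width: 0.036
push [1.6 2.8 2.3 1.4 3.1 2. ] xy 0.0429 0.0002 [ 3.1312 -0.0208 -0.131 ] 0.043 19.4
```

```bash
python3 -m handwheel '[[[0,0,0,0],[0,0,0,0],[0,0,0,0],[0,0,0,0],[0,0,0,0]]]' 0.06; python3 rd.py; python3 -m handwheel '[[[0,0,-0.004,0],[0,0,-0.01,0],[0,0,-0.015,0],[0,0,-0.02,0],[0,0,-0.02,0],[0,0,-0.02,0],[0,0,-0.015,0],[0,0,-0.01,0],[0,0,-0.004,0],[0,0,0,0]]]'
python3 - <<'E'
from station import imaging
import cv2
from h import *
w=imaging.camera("wrist")[:,:,::-1];s=imaging.camera("side")[:,:,::-1]
c=imaging.camera("scene")[:,:,::-1]
cv2.imwrite("pics/w5.png",np.hstack([cv2.resize(w[50:300,200:450],(400,400)),cv2.resize(c[160:340,330:510],(400,400))]))
E
```

```text
time_s: 19.95
ee_pos: [0.602, 0.0874, 0.0427]
eef_rot: [3.132, -0.02, -0.131]
force: [0.6, 0.4, 0.1]
grip_width: 0.0598
push [-0.5 -0.4  0.2  0.2  0.1  0.4] xy 0.0436 -0.0001 [ 3.1321 -0.0204 -0.1308] 0.0427 20.2
time_s: 21.25
ee_pos: [0.6, 0.0889, 0.1747]
eef_rot: [3.134, -0.026, -0.131]
force: [1.2, -0.6, 0.1]
grip_width: 0.0597
```

View pics/w5.png

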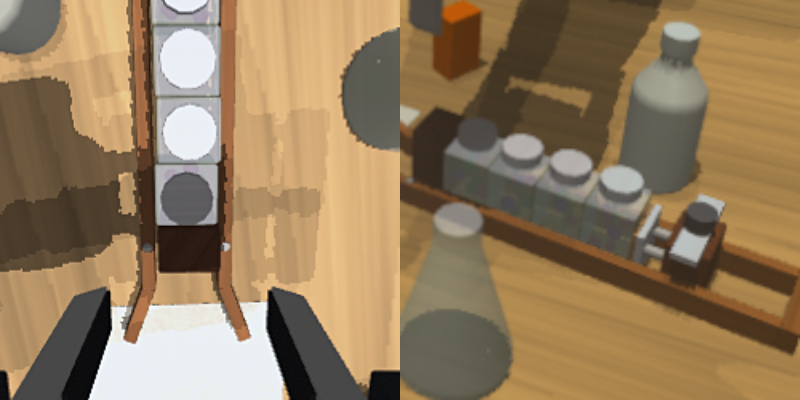

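```bash
python3 -m handwheel '[[[0,0,0,0],[0,0,0,0],[0,0,0,0],[0,0,0,0],[0,0,0,0]]]'; python3 -c "
from station import ctrl
print(ctrl.hand_in())"
```

```text
time_s: 21.9
ee_pos: [0.599, 0.0888, 0.1709]
eef_rot: [3.132, -0.021, -0.131]
force: [0.2, 0.2, 1.0]
grip_width: 0.0603
the job is handed in; nothing more can be done
None
```

I stood the dark block behind jar 4 and slid the closed row into the rack until it met the sprung plate. The held push settled at about 12.3 N, and the highest reading was 13.4 N. I then eased back to about 2 N, opened the fingers, rose clear and handed in at 21.9 s; no verdict was reported.

- **Row and block:** the last pictures (wrist and scene cameras) show the four jars closed up and in line between the rails. The block stands square against jar 4, at roughly x = 38 mm in the rack by my estimate.
- **Plate:** jar 1 appears to be against the plate. I could not measure its resting force after letting go; I judged it only from the picture and the slow easing back.
- **Bystanders:** the glue bottle and flask look unmoved in the last scene-camera crop. I did not look at the pot again at the end; the hand stayed clear of it throughout.
- **Deviations:** the first quick descent overshot by about 12 mm sideways and stopped 13 mm too high, so I re-gripped the block lower. The tool stayed tilted by about 0.02 rad while pushing. The block looked square after release, but I did not measure its tilt.

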